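Load the drying pot with polishing bobs

ROBOT

A 6-joint arm with a two-finger parallel gripper is mounted at the origin on the work surface. World frame = base frame: x ahead of the robot, y to its left, z up, the work surface at z = 0. Lengths are in mm, angles in degrees, forces in N, time in s.
With the tool pointing down it reaches from about 350 to 850 mm from the base axis. Payload 8.1 kg.
Tool frame: the origin (TCP) lies at the very end of the fingers, on their centre line; the grasp point (between the pads) lies manip.hold_point_z behind it (manip.hold_point_z is the distance from the TCP to the grasp point, in mm); z points along the fingers, y is the line along which they close (so a half turn about z gives the same grasp; the last joint's range is limited). The gripper opens to 85 mm and grips with 20 to 120 N. Pads are 22 mm wide; open, the fingers measure 114 mm over their backs; the gripper's body (76 mm by 85 mm) begins 54 mm behind the grasp point. The pads swing forward as they close: fully open they stand 13 mm farther back than shut.
Start: joints at [-77.945, 7.471, 85.268, -0, 87.261, -4.893], TCP at [174.923, -573.94, 231.292] pointing down, gripper open.
Joint ranges: [-169.43, 169.43], [-51.17, 129.36], [1.28, 143.12], [-76.62, 256.62], [0, 156.53], [-152.29, 152.29]. Speed limits (degrees/s): [136.94, 136.94, 159.86, 180, 180, 180].

INTERFACE

Orientations are given as a 3x3 rotation matrix whose columns are the frame's x, y, z axes.
In Python, from bench import sensors, viewer, manip gives the robot as it stands. The module is installed in compiled form; this text tells all that it offers.
- The arm moves only by the tool step_arm, never from a script. Its argument "plan" is text: rows parted by semicolons, each of 5 numbers parted by spaces: the closure in counts, from 0 (fully open) to 255 (shut), then the shift along the tool's x, y, z in cm, then the turn about the tool's z in degrees. A call has 1 to 5 rows; each row is the pose to reach, as a shift and turn from the pose commanded when the call began, along the tool's axes at that moment; what a row does not reach only later rows make up. A row lasts 1/8 s, in which the tool goes at most 62.5 mm and 10.7 degrees, less where a joint would pass 70% of its speed; a pose out of reach is approached as far as the arm can. A call with a gripper value outside its range is refused whole. The fingers move at their own pace and stop on an object; the grip force is fixed at half the most. Time passes only in rows, so rows that repeat a pose let the fingers close. It gives the time, the measured TCP pose, the force, the opening and the grip force at its end, in the units of the state.
- sensors.get_state(): the state, without advancing time (a new reading comes with each control period).
- viewer.grab_frame(name): name is "scene" or "top" or "wrist"; returns (picture, depth): 400x640x3 uint8, red, green, blue; 400x640 float32, mm along the optical axis (not along the pixel's ray), 0 where there is no reading.
- viewer.camera_info(name): a dict with "fx", "fy", "cx", "cy" (pixels), "world_from_camera" (4x4, takes a point from camera to world coordinates); the wrist camera has in their place "hand_eye" (4x4, takes a point from camera to tool coordinates, whose origin is the TCP and whose axes are the flange's). Camera axes: x right, y down, z forward; pixel columns grow to the right and rows downward; lengths in mm; the calibration is good to about 2 mm. A picture is of the moment at which its call begins: read the wrist's pose just before it. camera_info takes no time and is no camera call.
- manip.sign_off(): hands the job in; it is judged then, once.
Trained networks look in the newest picture that a camera, given by its name, has taken for a name from the list of things; names that differ only in an ending like _2 or _b are one class to them, and where a whole thing is asked for, a point or a joint stands for the part that bears it (a point fixed in the world has none). Each returns a list of dicts, best first, with "score" (0 to 1); they miss things now and then, are a little off and sometimes report something else, mostly with a low value. They report only what shows in the picture. A call takes as long as a camera call.
- viewer.spot_in(name, camera): "at" ([row, column] in pixels, amid what is visible of it).
The state is a dict: "time": time; "qpos": joint angles; "joint_velocities": joint speeds; "tau": joint torques, N m; "ee_pos": TCP position; "tcp_rot": TCP orientation; "force": force on the tool from outside, world axes, zero at the start; "moment": the same for the moment, N m; "width": finger opening in mm; "grip_force": force on a finger pad.
Only numpy, scipy, OpenCV 4.12 (cv2) and the standard library are available. Lean on these libraries where they do the work, as an engineer would, in place of code of your own. Each camera call takes 0.05 s, during which the arm holds its last target. There are 200 camera calls.

TASK

Slide the drying pot along the plate from the dashed ring wholly into the loading ring (the one with the cross), then put every polishing bob that is in the rack, shank down, through a hole of the pot's cover until its collar rests on the cover. When all are in, slide the pot into the drying ring (the one with the dark disc) so that its base is wholly inside the ring, and only then switch the heater lever fully on. Slide the pot without lifting or tipping it, and leave the jar, compound bar, spare mop and cup where they are.

Things in the scene. Friction and masses are not known exactly. Their poses are not given: they have to be found in the camera images.
- pot: Round steel drying pot, about 0.7 kg, that stands loose on the plate: base flange 156 mm across and 5 mm high, wall 148 mm across, rim 156 mm across, flat perforated cover whose top is 48 mm above the base. A black centre knob, 20 mm in diameter, rises from the cover to 90 mm above the base. Four holes lie round the knob at (+-34, +-34) mm in the pot's own x and y. Origin at the centre of its underside, z up.
- rack: Wooden rack fixed to the bench, 44 mm (x) by 180 mm (y), top 46 mm above the bench; four holes 14 mm wide along its y axis at -69, -23, 23 and 69 mm. The bobs stand in these holes with their collars on its top. Origin at the centre of its underside.
- plate: Flat aluminium plate fixed to the bench, 190 mm (x) by 600 mm (y), 6 mm high: the pot slides on it. Three rings are marked along it in an order that changes. Origin at the centre of its underside.
- rinse_mark: Flat dashed ring marked on the plate, 88 mm radius: the pot starts here. Origin at its centre on the plate's top.
- load_mark: The loading ring: flat full ring, 88 mm radius, with a cross of two 100 mm lines in it. Origin at its centre on the plate's top.
- dry_mark: The drying ring: flat full ring, 88 mm radius, with a filled dark disc 130 mm across in it (the heater). Origin at its centre on the plate's top.
- lever_base: Block of the heater switch, 70 mm (x) by 50 mm (y) by 25 mm high, fixed to the bench; the lever pivots 22 mm above the bench over its middle. Origin at the centre of its underside; the lever swings in its x-z plane, from its -x side (off) to its +x side (on).
- lever (a joint): Angle of the switch lever (rad): 0 off, leaning to the block's -x side; 1.0 fully on, leaning to +x. It stays where it is left; a light push suffices.
- lever_tip (a point): Centre of the black ball, 26 mm across, at the end of the switch lever, 80 mm from its pivot; off, it is 92 mm above the bench and 38 mm to the -x side of the block's middle.
- hole0 (a point): Centre of the mouth of the pot cover's +x +y hole, on the cover's top. The hole is 12.5 mm in diameter, goes through the 8 mm cover and has a 2 mm chamfer; below it the pot is empty down to 5 mm above its base.
- hole1 (a point): Centre of the mouth of the pot cover's +x -y hole, on the cover's top. The hole is 12.5 mm in diameter, goes through the 8 mm cover and has a 2 mm chamfer; below it the pot is empty down to 5 mm above its base.
- hole2 (a point): Centre of the mouth of the pot cover's -x +y hole, on the cover's top. The hole is 12.5 mm in diameter, goes through the 8 mm cover and has a 2 mm chamfer; below it the pot is empty down to 5 mm above its base.
- hole3 (a point): Centre of the mouth of the pot cover's -x -y hole, on the cover's top. The hole is 12.5 mm in diameter, goes through the 8 mm cover and has a 2 mm chamfer; below it the pot is empty down to 5 mm above its base.
- bob_a: Polishing bob standing upright in the rack: plain cylindrical felt head, 24 mm across, 30 mm tall, on a steel collar 18 mm across and 4 mm thick, on a steel shank 10 mm in diameter that reaches 38 mm below the collar and ends in a 5 mm taper. Origin on the axis at the underside of the collar, z up along the axis, so the head spans 4 to 34 mm above the origin and the shank tip is 38 mm below it. Mass about 35 g. In some runs it is absent.
- bob_b: Polishing bob standing upright in the rack: bullet-shaped felt head, 26 mm across and tapering in its top 8 mm to 16 mm, 30 mm tall, on a steel collar 18 mm across and 4 mm thick, on a steel shank 10 mm in diameter that reaches 38 mm below the collar and ends in a 5 mm taper. Origin on the axis at the underside of the collar, z up along the axis, so the head spans 4 to 34 mm above the origin and the shank tip is 38 mm below it. Mass about 35 g. In some runs it is absent.
- bob_c: Polishing bob standing upright in the rack: slim cylindrical felt head, 20 mm across, 30 mm tall, on a steel collar 18 mm across and 4 mm thick, on a steel shank 10 mm in diameter that reaches 38 mm below the collar and ends in a 5 mm taper. Origin on the axis at the underside of the collar, z up along the axis, so the head spans 4 to 34 mm above the origin and the shank tip is 38 mm below it. Mass about 35 g. In some runs it is absent.
- bob_d: Polishing bob standing upright in the rack: thick cylindrical felt head with rounded rims, 27 mm across, 30 mm tall, on a steel collar 18 mm across and 4 mm thick, on a steel shank 10 mm in diameter that reaches 38 mm below the collar and ends in a 5 mm taper. Origin on the axis at the underside of the collar, z up along the axis, so the head spans 4 to 34 mm above the origin and the shank tip is 38 mm below it. Mass about 35 g. In some runs it is absent.
- jar: Closed jar, 56 mm across, 60 mm high. Not part of the job: leave it where it is. Origin at its underside.
- compound_bar: Bar of polishing compound, 35 x 60 x 25 mm. Not part of the job: leave it where it is. Origin at its underside.
- spare_mop: Spare fabric mop wheel lying flat, 70 mm across, 20 mm high. Not part of the job: leave it where it is. Origin at its underside.
- cup: Steel cup, 80 mm across, 80 mm high. Not part of the job: leave it where it is. Origin at its underside.

How it is judged (in metres and radians):
On the way, in this order (a step that is already met when the one before it is completed fails the run):
1. the pot stands in the loading ring, its centre within 15 mm of the ring's (horizontal distance between pot and load_mark below 0.015 m), for 0.2 s.
2. every bob present is seated in the pot's cover, the pot still away from the drying ring (centres over 100 mm apart) (horizontal distance between each of bob_a, bob_b, bob_c, bob_d and pot below 0.058 m and z of bob_a in the frame of pot between 0.044 and 0.051 m and angle between the z axis of each of bob_a, bob_b, bob_c, bob_d and the z axis of pot, either way round below 0.12 rad and z of bob_b in the frame of pot between 0.044 and 0.051 m and z of bob_c in the frame of pot between 0.044 and 0.051 m and z of bob_d in the frame of pot between 0.044 and 0.051 m and horizontal distance between pot and dry_mark above 0.1 m), for 0.2 s.
3. the loaded pot stands in the drying ring, its centre within 15 mm of the ring's (horizontal distance between each of bob_a, bob_b, bob_c, bob_d and pot below 0.058 m and z of bob_a in the frame of pot between 0.044 and 0.051 m and angle between the z axis of each of bob_a, bob_b, bob_c, bob_d and the z axis of pot, either way round below 0.12 rad and z of bob_b in the frame of pot between 0.044 and 0.051 m and z of bob_c in the frame of pot between 0.044 and 0.051 m and z of bob_d in the frame of pot between 0.044 and 0.051 m and horizontal distance between pot and dry_mark below 0.015 m), for 0.2 s.
4. the heater lever is on (over 0.8 rad) (value of joint lever above 0.8 rad), for 0.2 s.
At the end, for the whole second after the job is handed in: The pot stands still on the plate with its centre within 15 mm of the drying ring's centre, every bob present is upright in a hole of the cover with its collar within 3 mm of the cover's top, and the lever is beyond 0.8 rad (all of step 3 and value of joint lever above 0.8 rad and linear speed of pot below 0.02 m/s and height (world z) of pot below 0.01 m); the robot touches nothing.
It fails at once if the pot is lifted (over 10 mm off the plate) (height (world z) of pot above 0.016 m).
It fails at once if the pot is tipped by more than 0.2 rad (angle between pot's own z axis and vertical above 0.2 rad).
It fails at once if a bystander is moved by more than 30 mm (distance of any of jar, compound_bar, spare_mop, cup from where it was at the start of the episode above 0.03 m).
Of bob_a, bob_b, bob_c, bob_d only 3 to 4 are there at a start; the rules pass over those that are not, and their reading is None.
At some moment in a run one of pot may be knocked a few centimetres aside while the robot is not near it.
It also fails if it takes over 208 s, if anything falls off the work surface, if the arm or the gripper's body presses on something with over 40 N, if the wrist force passes 120 N, or if a joint passes its speed limit or range.

## Working session

There is one attempt and no reset: what is moved stays moved. The work goes in short steps, Python scripts to look and compute and a tool call to move; the robot and the scene stay as the last step left them, time stands still between calls to the robot, and variables do not carry over. Pictures are saved under pics/ and viewed, at most 14 in all, crops included, and the job is handed in when it is done.

Besides the shell and the picture viewer there is one more tool, called after "Call:" in YAML: its name, and indented under it one key for each argument. step_arm: Moves the arm, as the interface text tells. Its arguments: {"type":"object","properties":{"plan":{"type":"string"}},"required":["plan"]}

```bash
mkdir -p pics
cat > h.py <<'E'
import numpy as np, cv2
from bench import sensors, viewer, manip
def grab(cam, save=None):
    s=sensors.get_state(); im,d=viewer.grab_frame(cam); ci=viewer.camera_info(cam)
    if 'world_from_camera' in ci: T=np.array(ci['world_from_camera'])
    else:
        W=np.eye(4); W[:3,:3]=np.array(s['tcp_rot']); W[:3,3]=s['ee_pos']; T=W@np.array(ci['hand_eye'])
    if save: cv2.imwrite('pics/'+save,im[:,:,::-1])
    return im,d,ci,T
def cloud(d,ci,T):
    v,u=np.indices(d.shape); p=np.stack([(u-ci['cx'])/ci['fx']*d,(v-ci['cy'])/ci['fy']*d,d],-1)
    P=p@T[:3,:3].T+T[:3,3]; P[d<=0]=np.nan; return P
def ray(px,ci,T,z):  # (row,col) to world at height z
    v=T[:3,:3]@np.array([(px[1]-ci['cx'])/ci['fx'],(px[0]-ci['cy'])/ci['fy'],1]); return T[:3,3]+v*(z-T[2,3])/v[2]
E
python3 - <<'E'
from h import *
for k,v in sensors.get_state().items(): print(k,np.round(v,3).tolist())
print(manip.hold_point_z)
for c in ['top','scene']:
    im,d,ci,T=grab(c,c+'0.png'); P=cloud(d,ci,T); print(c,np.round(T,2).tolist(),ci['fx'])
    for n in ['pot','rack','rinse_mark','load_mark','dry_mark','lever_tip','lever_base','bob_a','bob_b','bob_c','bob_d','jar','compound_bar','spare_mop','cup','plate']:
        r=viewer.spot_in(n,c)
        print(n,[(np.round(q['at']).tolist(),round(q['score'],2),np.round(P[int(q['at'][0]),int(q['at'][1])]).tolist()) for q in r[:4]])
E
```

```text
time 0.0
qpos [-77.946, 7.516, 85.331, 0.002, 87.262, -4.891]
joint_velocities [0.16, 0.094, -0.002, -0.027, 0.004, -0.1]
tau [-0.002, -56.941, -50.055, -0.0, 0.015, -0.0]
ee_pos [174.808, -573.381, 230.22]
tcp_rot [[0.957, 0.291, -0.0], [0.291, -0.957, 0.002], [0.0, -0.002, -1.0]]
force [1.39, -0.096, -0.769]
moment [0.072, -0.015, 0.028]
grip_force 0.0
width 85.225
18.700000000000003
top [[0.0, -0.99, 0.15, 384.14], [-1.0, -0.0, -0.0, -37.34], [0.0, -0.15, -0.99, 1105.69], [0.0, 0.0, 0.0, 1.0]] 397.59159002640604
pot [([171.0, 232.0], 0.88, [619.0, 197.0, 72.0])]
rack [([238.0, 328.0], 0.6, [443.0, -61.0, 47.0])]
rinse_mark []
load_mark [([210.0, 297.0], 0.66, [523.0, 27.0, 8.0])]
dry_mark [([188.0, 367.0], 0.81, [585.0, -171.0, 7.0])]
lever_tip [([246.0, 222.0], 0.73, [423.0, 230.0, 15.0]), ([243.0, 179.0], 0.69, [427.0, 315.0, 102.0])]
lever_base [([232.0, 182.0], 0.78, [458.0, 328.0, 45.0]), ([237.0, 333.0], 0.52, [446.0, -74.0, 48.0])]
bob_a [([235.0, 336.0], 0.63, [449.0, -81.0, 81.0]), ([235.0, 356.0], 0.59, [452.0, -132.0, 76.0])]
bob_b [([235.0, 336.0], 0.63, [449.0, -81.0,
[... 1434 characters left out ...]
.0, 323.0], 0.43, [387.0, -189.0, -2.0]), ([197.0, 342.0], 0.43, [463.0, -26.0, 78.0])]
bob_b [([181.0, 323.0], 0.43, [387.0, -189.0, -2.0]), ([197.0, 342.0], 0.43, [463.0, -26.0, 78.0])]
bob_c [([181.0, 323.0], 0.43, [387.0, -189.0, -2.0]), ([197.0, 342.0], 0.43, [463.0, -26.0, 78.0])]
bob_d [([181.0, 323.0], 0.43, [387.0, -189.0, -2.0]), ([197.0, 342.0], 0.43, [463.0, -26.0, 78.0])]
jar [([295.0, 357.0], 0.4, [640.0, 217.0, 52.0])]
compound_bar [([174.0, 302.0], 0.5, [429.0, -236.0, 23.0])]
spare_mop [([262.0, 424.0], 0.6, [428.0, 234.0, 18.0]), ([258.0, 312.0], 0.37, [619.0, 37.0, 6.0])]
cup [([155.0, 226.0], 0.56, [559.0, -455.0, 36.0])]
plate [([257.0, 312.0], 0.91, [615.0, 33.0, 7.0])]
```

Run:
```python
import cv2
a=cv2.imread('pics/top0.png')[120:290,140:500]; cv2.imwrite('pics/top0c.png',cv2.resize(a,(792,374),interpolation=cv2.INTER_CUBIC))
```

```text
(no output)
```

View pics/top0c.png

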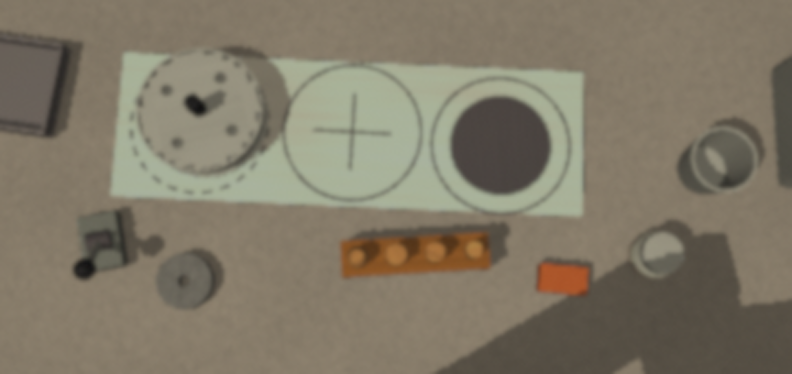

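View pics/scene0.png

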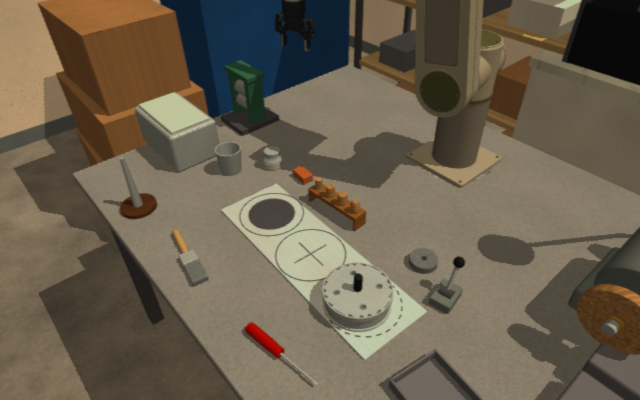

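The top view shows 4 bobs in the rack (crop row ~250). The pot is at left (knob about 197,105), the cross ring is in the middle (353,132) and the dark-disc ring is at right (500,145). The scene view agrees, and the lever is off.

```bash
cat >> h.py <<'E'
def blobs(P,m,minpx=6):
    n,l,st,c=cv2.connectedComponentsWithStats(m.astype(np.uint8))
    return [(np.round(np.nanmean(P[l==i],0),1).tolist(),int(st[i,4])) for i in range(1,n) if st[i,4]>=minpx]
def box(P,x0,x1,y0,y1,z0,z1): return (P[...,0]>x0)&(P[...,0]<x1)&(P[...,1]>y0)&(P[...,1]<y1)&(P[...,2]>z0)&(P[...,2]<z1)
E
python3 - <<'E'
from h import *
im,d,ci,T=grab('top'); P=cloud(d,ci,T); g=im.mean(2)
print('knob',blobs(P,box(P,500,750,100,330,78,110)))
print('bobs',blobs(P,box(P,380,520,-180,60,70,95)))
print('rack',blobs(P,box(P,380,520,-180,60,40,56)))
m=box(P,480,720,-280,-60,-5,12)&(g<95); print('dark',blobs(P,m,200))
print('cover',blobs(P,box(P,500,760,80,330,45,62)))
m=box(P,560,720,120,310,20,60)&(g<110); print('holes',blobs(P,m,4))
print('lever',blobs(P,box(P,380,520,270,400,75,115)))
print('z table/plate',np.nanmedian(P[330:350,300:340,2]),np.nanmedian(P[185:195,283:287,2]))
E
```

```text
knob [([625.8, 202.1, 93.6], 55)]
bobs [([448.0, -38.5, 79.1], 83), ([450.9, -84.8, 79.6], 67), ([453.7, -130.4, 79.4], 46), ([445.3, 7.1, 77.5], 73)]
rack [([449.2, -63.8, 45.8], 830)]
dark [([592.4, -171.8, 6.3], 1496)]
cover [([625.8, 203.1, 53.4], 2447)]
holes [([695.9, 173.7, 52.9], 4), ([670.5, 183.2, 51.0], 5), ([656.6, 248.2, 49.4], 4), ([650.6, 131.1, 52.5], 5), ([637.2, 187.1, 54.1], 55), ([636.8, 277.9, 50.5], 5), ([594.0, 138.8, 46.3], 54), ([605.0, 167.2, 50.5], 4), ([587.3, 234.1, 50.0], 6)]
lever [([429.3, 317.9, 99.3], 91)]
z table/plate 0.1767218012705598 5.128821521289979
```

Call:
step_arm:
  plan: "0 4.5 -4 0 10; 0 9 -8 0 20; 0 13.5 -12 0 30; 0 18 -16 0 40; 0 22.5 -20 0 50"

```text
time: 2.38
ee_pos: [329.9, -320.5, 231.6]
tcp_rot: [[0.844, -0.536, 0.001], [-0.536, -0.844, -0.001], [0.001, 0.0, -1.0]]
force: [0.8, -0.5, 0.7]
width: 85.6
grip_force: 0.0
```

Call:
step_arm:
  plan: "0 -0.3 -6 0 -9; 0 -0.6 -12 0 -18; 0 -0.9 -18 0 -27; 0 -1.2 -24 0 -36; 0 -1.5 -30 0 -44.4"

```text
time: 3.0
ee_pos: [476.6, -58.1, 231.7]
tcp_rot: [[0.976, 0.218, 0.001], [0.218, -0.976, -0.0], [0.001, 0.001, -1.0]]
force: [0.4, -0.3, 0.5]
width: 85.4
grip_force: 0.0
```

Call:
step_arm:
  plan: "0 4.1 -4.4 0 0; 0 8.2 -8.8 0 0; 0 12.3 -13.2 0 0; 0 16.4 -17.6 0 0; 0 20.2 -22.1 0 0"

```text
time: 3.62
ee_pos: [626.9, 200.9, 231.3]
tcp_rot: [[0.977, 0.213, 0.0], [0.213, -0.977, -0.0], [0.0, 0.0, -1.0]]
force: [0.4, -0.8, 1.5]
width: 85.2
grip_force: 0.0
```

Run:
```python
from h import *
im,d,ci,T=grab('wrist','w1.png'); P=cloud(d,ci,T)
print(sensors.get_state()['ee_pos'],np.round(ci['hand_eye'],2).tolist(),ci['fx'],T[:3,3])
print('knob',blobs(P,box(P,500,750,100,330,85,110)))
print('cover',blobs(P,box(P,500,760,80,330,45,62),50))
for n in ['pot','hole0','load_mark','dry_mark']: print(n,[(np.round(q['at']).tolist(),round(q['score'],2),np.round(P[int(q['at'][0]),int(q['at'][1])]).tolist()) for q in viewer.spot_in(n,'wrist')])
```

```text
[627.78878685 207.168235   229.05124171] [[0.0, -0.96, -0.29, 71.95], [1.0, 0.0, 0.0, -0.8], [-0.0, -0.29, 0.96, -143.63], [0.0, 0.0, 0.0, 1.0]] 301.91868387799695 [696.93619114 217.03795639 374.97481337]
knob [([630.3, 206.7, 96.0], 360)]
cover [([632.6, 207.3, 54.6], 15231)]
pot [([171.0, 314.0], 0.72, [638.0, 211.0, 64.0])]
hole0 [([172.0, 317.0], 0.91, [639.0, 207.0, 71.0])]
load_mark [([209.0, 455.0], 0.83, [617.0, 24.0, 7.0])]
dry_mark [([253.0, 585.0], 0.61, [595.0, -169.0, 8.0])]
```

View pics/w1.png

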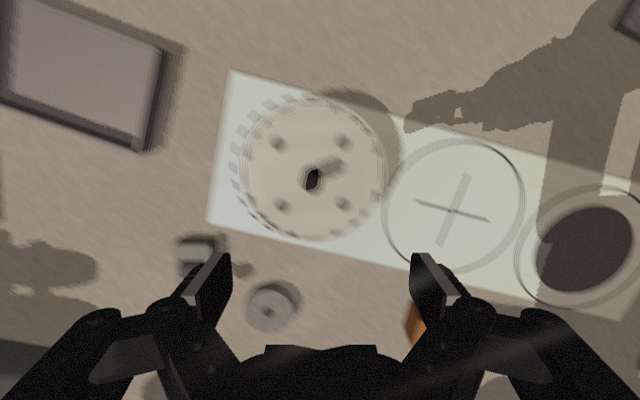

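The view is blurred by leftover motion: pot knob about (313,178), holes around it, cross about (453,210), dark disc about (585,250). I'll measure again now that it has settled, using rectified template fits.

```bash
cat >> h.py <<'E'
from scipy.optimize import differential_evolution as DE
def sampler(im,ci,T,z):
    g=cv2.GaussianBlur(im,(3,3),0).mean(2).astype(np.float32); R=np.linalg.inv(T)
    def f(xy):
        p=np.c_[xy,np.full(len(xy),z)]@R[:3,:3].T+R[:3,3]
        u=p[:,0]/p[:,2]*ci['fx']+ci['cx']; v=p[:,1]/p[:,2]*ci['fy']+ci['cy']
        return cv2.remap(g,u.astype(np.float32)[None],v.astype(np.float32)[None],cv2.INTER_LINEAR,borderMode=cv2.BORDER_REPLICATE)[0]
    return f
A=np.linspace(0,2*np.pi,120,endpoint=False); C=np.c_[np.cos(A),np.sin(A)]
def fit_ring(f,c,s=25):
    t=lambda q:np.mean(np.clip(f(q+88*C)-(f(q+83*C)+f(q+93*C))/2,-25,5))
    r=DE(t,[(c[0]-s,c[0]+s),(c[1]-s,c[1]+s)],seed=0,tol=1e-4); return r.x,r.fun
def fit_holes(f,c,yaw,s=12,a=20,idx=(0,1,2,3)):
    H=np.array([[34,34],[34,-34],[-34,34],[-34,-34]])[list(idx)]
    rings=[C[::10]*r for r in (1,3,5)]; out=C[::6]*10
    def t(q):
        th=np.radians(q[2]); R=np.array([[np.cos(th),-np.sin(th)],[np.sin(th),np.cos(th)]]); hs=H@R.T+q[:2]
        return np.mean([np.clip(np.mean([f(h+k).mean() for k in rings])-np.median(f(h+out)),-60,20) for h in hs])
    r=DE(t,[(c[0]-s,c[0]+s),(c[1]-s,c[1]+s),(yaw-a,yaw+a)],seed=0,tol=1e-3,maxiter=60); return r.x,r.fun
def holes(q):
    th=np.radians(q[2]); R=np.array([[np.cos(th),-np.sin(th)],[np.sin(th),np.cos(th)]])
    return np.array([[34,34],[34,-34],[-34,34],[-34,-34]])@R.T+q[:2]
E
python3 - <<'E'
from h import *
im,d,ci,T=grab('wrist'); P=cloud(d,ci,T); s=sensors.get_state(); print(np.round(s['ee_pos'],1))
k=blobs(P,box(P,500,750,100,330,85,110)); print('knob',k)
print('cover',blobs(P,box(P,500,760,80,330,45,62),50))
print('holes',fit_holes(sampler(im,ci,T,54),k[0][0][:2],12))
f=sampler(im,ci,T,6); print('load',fit_ring(f,(612,30))); print('dry',fit_ring(f,(593,-171)))
im,d,ci,T=grab('top'); f=sampler(im,ci,T,6); print('top load',fit_ring(f,(612,30))); print('top dry',fit_ring(f,(593,-171)))
print('holes',fit_holes(sampler(im,ci,T,54),k[0][0][:2],12))
E
```

```text
[625.8 198.3 231.4]
knob [([630.4, 206.6, 95.8], 368)]
cover [([632.7, 207.3, 54.7], 15330)]
holes (array([626.61188497, 207.26085388,  13.59949501]), np.float64(-57.61025619506836))
load (array([611.29784262,  20.8782815 ]), np.float64(-22.90814208984375))
dry (array([ 593.68115774, -170.79547487]), np.float64(-19.901952743530273))
top load (array([609.88392649,  17.94402917]), np.float64(-14.55400276184082))
top dry (array([ 592.75726697, -171.90979377]), np.float64(-11.562654495239258))
holes (array([625.67059438, 203.64605788,  14.62338588]), np.float64(-15.941000938415527))
```

Run:
```python
from h import *
for i in range(6):
    s=sensors.get_state(); print(s['time'],np.round(s['ee_pos'],1),np.round(s['joint_velocities'],1)); viewer.grab_frame('top')
im,d,ci,T=grab('wrist'); P=cloud(d,ci,T)
k=blobs(P,box(P,500,750,100,330,85,110)); print('knob',k)
print('holes',fit_holes(sampler(im,ci,T,54),k[0][0][:2],12))
f=sampler(im,ci,T,6); print('load',fit_ring(f,(612,20))); print('dry',fit_ring(f,(593,-171)))
```

```text
3.975 [625.9 198.  231.8] [-0.5 -0.8  0.1  0.1 -0.   0.2]
4.025 [625.9 197.8 232. ] [-0.1 -0.3 -0.   0.1  0.   0.1]
4.075 [626.  197.8 232.1] [ 0.   0.  -0.   0.1  0.   0.1]
4.125 [626.  197.9 232.2] [ 0.2  0.2 -0.1  0.2 -0.1 -0.1]
4.175 [626.  198.1 232.1] [ 0.2  0.3 -0.2 -0.  -0.1  0. ]
4.225 [626.  198.2 232. ] [ 0.3  0.2 -0.2  0.  -0.1 -0. ]
knob [([630.3, 206.7, 95.9], 360)]
holes (array([626.80188524, 207.29179633,  13.76172756]), np.float64(-58.019195556640625))
load (array([611.57124276,  20.61957399]), np.float64(-22.9860897064209))
dry (array([ 593.1501583 , -171.51186509]), np.float64(-20.10398292541504))
```

Call:
step_arm:
  plan: "0 0.2 -0.7 5 -1.4; 0 0.2 -0.7 10 -1.4; 0 0.2 -0.7 14 -1.4; 0 0.2 -0.7 16.2 -1.4; 0 0.2 -0.7 17 -1.4"

```text
time: 4.95
ee_pos: [625.9, 206.1, 60.3]
tcp_rot: [[0.972, 0.237, -0.001], [0.237, -0.972, -0.0], [-0.002, 0.0, -1.0]]
force: [0.2, 0.7, 0.8]
width: 85.1
grip_force: 0.0
```

Call:
step_arm:
  plan: "255 0 0 0 0; 255 0 0 0 0; 255 0 0 0 0; 255 0 0 0 0; 255 0 0 0 0"

```text
time: 5.58
ee_pos: [627.4, 206.2, 62.8]
tcp_rot: [[0.971, 0.237, 0.002], [0.237, -0.971, 0.0], [0.002, 0.0, -1.0]]
force: [-1.2, -0.6, 6.5]
width: 18.8
grip_force: 58.8
```

Run:
```python
from h import *
for i in range(3): im,d,ci,T=grab('top')
s=sensors.get_state(); print(np.round(s['ee_pos'],1),s['width'],s['grip_force'],np.round(s['force'],1),np.round(s['tcp_rot'],3).tolist())
P=cloud(d,ci,T); print('cover',blobs(P,box(P,500,760,80,330,45,62),50))
f=sampler(im,ci,T,54);print(fit_holes(f,(626,204),13))
im,d,ci,T=grab('wrist'); f=sampler(im,ci,T,54);print(fit_holes(f,(626,204),13)); print(fit_ring(sampler(im,ci,T,6),(611,20)))
```

```text
[627.4 206.2  62.8] 18.741066664931363 58.777313232421875 [-0.4 -1.2  5.9] [[0.971, 0.237, 0.002], [0.237, -0.971, 0.0], [0.002, 0.0, -1.0]]
cover [([625.4, 163.4, 53.2], 896), ([597.5, 266.5, 53.3], 104)]
(array([635.39562846, 197.67744994,   6.42414151]), np.float64(-14.4738187789917))
(array([626.81091858, 196.95579138,  30.72451807]), np.float64(-40.620887756347656))
(array([611.83842292,  17.44323243]), np.float64(-11.938116073608398))
```

Call:
step_arm:
  plan: "255 -0.4 1.2 0 1; 255 -1.1 3.2 0 3; 255 -1.8 5.3 0 5; 255 -2.5 7.4 0 7; 255 -3.1 9.2 0 9"

```text
time: 6.4
ee_pos: [619.4, 110.7, 62.9]
tcp_rot: [[0.997, 0.082, 0.003], [0.082, -0.997, 0.003], [0.004, -0.002, -1.0]]
force: [1.9, 8.0, 3.9]
width: 18.5
grip_force: 59.6
```

Call:
step_arm:
  plan: "255 -0.4 2.2 0 0; 255 -0.7 4.4 0 0; 255 -1.1 6.5 0 0; 255 -1.4 8.2 0 0; 255 -1.5 8.9 0 0"

```text
time: 7.02
ee_pos: [611.7, 20.5, 62.9]
tcp_rot: [[0.997, 0.082, 0.003], [0.082, -0.997, 0.002], [0.003, -0.002, -1.0]]
force: [0.4, 8.8, 5.6]
width: 18.3
grip_force: 60.0
```

Call:
step_arm:
  plan: "255 0 0 0 0; 255 0 0 0 0; 128 0 0 0 0; 128 0 0 0 0; 128 0 0 0 0"

```text
time: 7.65
ee_pos: [610.3, 19.7, 61.0]
tcp_rot: [[0.997, 0.082, -0.001], [0.082, -0.997, 0.0], [-0.001, -0.0, -1.0]]
force: [-0.7, 1.0, -0.2]
width: 42.2
grip_force: 0.0
```

Call:
step_arm:
  plan: "128 0 0 -3 0; 128 0 0 -9 0; 128 0 0 -14 0; 60 0 0 -16 0; 0 0 0 -17 0"

```text
time: 8.28
ee_pos: [610.8, 19.6, 232.2]
tcp_rot: [[0.997, 0.082, 0.001], [0.082, -0.997, -0.0], [0.001, 0.0, -1.0]]
force: [-0.2, 0.3, -0.7]
width: 77.0
grip_force: 0.0
```

```bash
cat > look.py <<'E'
from h import *
import sys
c=[float(a) for a in sys.argv[1:4]]
for i in range(4): im,d,ci,T=grab('wrist',sys.argv[4] if len(sys.argv)>4 else None)
s=sensors.get_state(); R=np.array(s['tcp_rot']); print('t',s['time'],'tcp',np.round(s['ee_pos'],1),'yaw',np.degrees(np.arctan2(R[1,0],R[0,0])),'w',s['width'],'Fz',s['force'][2])
P=cloud(d,ci,T); q,v=fit_holes(sampler(im,ci,T,54),c[:2],c[2]); print('pot wrist',np.round(q,1),v); print(np.round(holes(q),1).tolist())
f=sampler(im,ci,T,6); print('load',fit_ring(f,(611.5,19.5))); print('dry',fit_ring(f,(593,-171)))
im,d,ci,T=grab('top'); q,v=fit_holes(sampler(im,ci,T,54),c[:2],c[2]); print('pot top',np.round(q,1),v)
E
python3 look.py 611 19 4
```

```text
t 8.475 tcp [609.6  19.7 229.2] yaw 4.717362137999203 w 84.98648804342156 Fz -0.2881284222671501
pot wrist [611.7  20.7   5.1] -58.089378356933594
[[642.5, 57.6], [648.6, -10.2], [574.8, 51.5], [580.9, -16.2]]
load (array([608.84841857,  20.649036  ]), np.float64(-15.32285213470459))
dry (array([ 593.4683061 , -170.02793374]), np.float64(-24.948497772216797))
pot top [612.5  17.5   6.5] -21.68192481994629
```

Call:
step_arm:
  plan: "0 -3 1 0 -10; 0 -6 2 0 -20; 0 -9 3 0 -30; 0 -12 4 0 -40; 0 -16.5 4.7 0 -50"

```text
time: 9.15
ee_pos: [448.5, -41.1, 229.6]
tcp_rot: [[0.573, 0.82, -0.003], [0.82, -0.573, 0.0], [-0.001, -0.002, -1.0]]
force: [-0.3, -0.9, 0.5]
width: 85.4
grip_force: 0.0
```

Call:
step_arm:
  plan: "0 0 0 0 -10; 0 0 0 0 -20; 0 0 0 0 -30; 0 0 0 0 -38.8; 0 0 0 0 -38.8"

```text
time: 9.78
ee_pos: [449.3, -40.7, 229.9]
tcp_rot: [[-0.06, 0.998, -0.002], [0.998, 0.06, 0.001], [0.001, -0.002, -1.0]]
force: [0.0, 0.4, 0.8]
width: 85.2
grip_force: 0.0
```

```bash
cat > rack.py <<'E'
from h import *
import sys
for i in range(5): im,d,ci,T=grab('wrist',sys.argv[1])
s=sensors.get_state(); R=np.array(s['tcp_rot']); print('tcp',np.round(s['ee_pos'],1),'yaw',np.degrees(np.arctan2(R[1,0],R[0,0])))
P=cloud(d,ci,T)
for b,n in blobs(P,box(P,380,520,-180,60,74,100),20): print('bob',b,n)
E
python3 rack.py w2.png
```

```text
tcp [449.8 -40.8 231. ] yaw 93.4053454478512
bob [447.3, 10.6, 78.9] 489
bob [450.1, -34.6, 80.3] 538
bob [453.0, -80.2, 80.5] 404
bob [455.9, -126.0, 80.3] 274
```

View pics/w2.png

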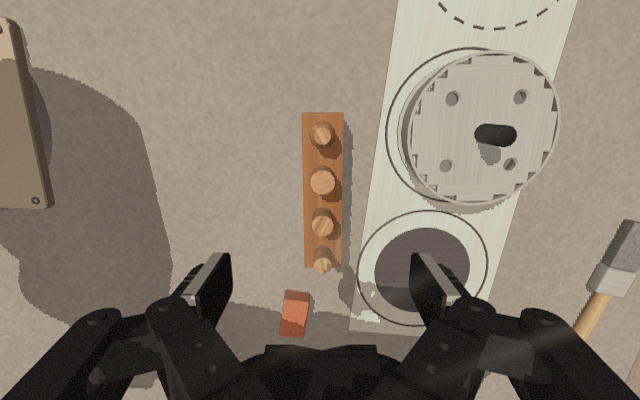

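All four bobs are in view in the column at ~x 322 (rows 134 to 265). The pot sits inside the loading ring with its holes visible. I'll pick the first bob, the one nearest the pot in y.

Call:
step_arm:
  plan: "0 5 0 4 0; 0 5 0 9 0; 0 5 0 13.5 0; 0 5 0 16.5 0; 0 5 0 17.7 0"

```text
time: 10.65
ee_pos: [445.3, 9.3, 52.3]
tcp_rot: [[-0.06, 0.998, -0.003], [0.998, 0.06, 0.0], [0.001, -0.003, -1.0]]
force: [0.0, 1.0, -0.0]
width: 85.6
grip_force: 0.0
```

Call:
step_arm:
  plan: "0 0 0 0 0; 255 0 0 0 0; 255 0 0 0 0; 255 0 0 0 0; 255 0 0 0 0"

```text
time: 11.28
ee_pos: [447.6, 9.0, 55.3]
tcp_rot: [[-0.061, 0.998, 0.001], [0.998, 0.061, -0.0], [-0.0, 0.001, -1.0]]
force: [-0.6, 0.1, 5.3]
width: 23.6
grip_force: 58.7
```

Call:
step_arm:
  plan: "255 0 0 -5 0; 255 0 1 -10 0; 255 1.2 6 -11 0; 255 2.4 12 -11 0; 255 3.6 18 -11 0"

```text
time: 11.9
ee_pos: [626.4, 56.6, 165.1]
tcp_rot: [[-0.061, 0.998, 0.002], [0.998, 0.061, -0.0], [-0.0, 0.002, -1.0]]
force: [-0.6, -0.6, 0.2]
width: 23.6
grip_force: 62.3
```

```bash
cat look.py | sed 's/^f=sampler.*$//' > lp.py; python3 lp.py 611 20 5 w3.png
python3 - <<'E'
from h import *
im,d,ci,T=grab('wrist'); P=cloud(d,ci,T); s=sensors.get_state()
x,y,z=s['ee_pos']; print(x,y,z); print(blobs(P,box(P,x-30,x+30,y-30,y+30,z-60,z+60),30))
E
```

```text
t 12.1 tcp [624.2  56.4 162.2] yaw 93.5546533891721 w 23.704635832900802 Fz -0.6537095077858863
pot wrist [613.1  23.5   5.4] -45.069087982177734
[[643.8, 60.6], [650.2, -7.1], [576.1, 54.1], [582.5, -13.6]]
pot top [603.3  21.   13.7] -18.212791442871094
623.6814313160323 55.95060798281197 164.42253555609733
[([623.5, 64.0, 194.8], 8702)]
```

View pics/w3.png

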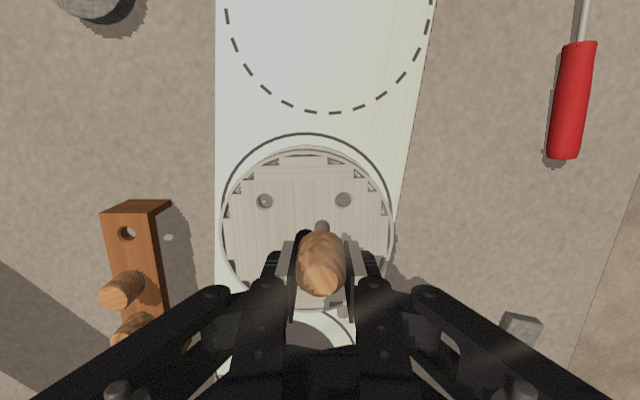

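The held bob is upright. Holes 0 (343,200) and 2 (265,200) are free and the pot is still in place. I'll refine using just those two holes.

```bash
cat > one.py <<'E'
from h import *
import sys
idx=[int(c) for c in sys.argv[1]]; c=[float(a) for a in sys.argv[2:5]]; cam=sys.argv[5] if len(sys.argv)>5 else 'wrist'
for k in range(3):
    im,d,ci,T=grab(cam)
s=sensors.get_state(); print('tcp',np.round(s['ee_pos'],1))
q,v=fit_holes(sampler(im,ci,T,54),c[:2],c[2],10,4,idx); print(np.round(q,1),round(v,1),np.round(holes(q)[idx],1).tolist())
E
python3 one.py 02 611 20 5;python3 one.py 0 611 20 5;python3 one.py 2 611 20 5
python3 - <<'E'
from h import *
im,d,ci,T=grab('wrist'); print(fit_ring(sampler(im,ci,T,6),(610,20)))
im=cv2.imread('pics/w2.png')  # view from above the rack, tcp 449.8 -40.8 231
ci=viewer.camera_info('wrist'); W=np.eye(4); a=np.radians(93.4); W[:3,:3]=[[np.cos(a),np.sin(a),0],[np.sin(a),-np.cos(a),0],[0,0,-1]]; W[:3,3]=[449.8,-40.8,231]; T=W@np.array(ci['hand_eye'])
print(fit_holes(sampler(im,ci,T,54),(611,20),5)); print(fit_ring(sampler(im,ci,T,6),(593,-171)))
E
```

```text
tcp [623.9  55.8 165.8]
[613.1  20.6   5.3] -51.4 [[643.8, 57.5], [576.1, 51.3]]
tcp [624.2  55.9 165.5]
[611.5  21.5   3.8] -55.0 [[643.1, 57.7]]
tcp [624.2  56.  164.9]
[609.7  19.6   6.1] -51.6 [[572.3, 49.8]]
(array([610.37213601,  18.59101357]), np.float64(-13.685046195983887))
(array([613.17443731,  21.05264438,   3.89914189]), np.float64(-55.350135803222656))
(array([ 595.45852154, -170.42508405]), np.float64(-21.511629104614258))
```

Call:
step_arm:
  plan: "255 0 1.8 0 0; 255 0 1.8 2.5 0; 255 0 1.8 4.5 0; 255 0 1.8 6 0; 255 0 1.8 7.2 0"

```text
time: 13.32
ee_pos: [642.7, 57.1, 91.9]
tcp_rot: [[-0.061, 0.998, 0.001], [0.998, 0.061, -0.0], [-0.0, 0.001, -1.0]]
force: [2.1, -0.3, 2.1]
width: 23.5
grip_force: 62.5
```

Call:
step_arm:
  plan: "255 0 0 0 0; 255 0 0 0.7 0; 255 0 0 1.4 0; 255 0 0 2 0; 255 0 0 2.4 0"

```text
time: 13.95
ee_pos: [642.7, 57.2, 68.3]
tcp_rot: [[-0.061, 0.998, 0.001], [0.998, 0.061, -0.0], [-0.0, 0.001, -1.0]]
force: [2.0, -0.7, 0.5]
width: 23.4
grip_force: 62.5
```

Call:
step_arm:
  plan: "255 0 0 0.4 0; 255 0 0 0.4 0; 150 0 0 0.4 0; 150 0 0 0.4 0; 150 0 0 0.4 0"

```text
time: 14.58
ee_pos: [642.0, 57.3, 64.2]
tcp_rot: [[-0.061, 0.998, -0.001], [0.998, 0.061, 0.0], [0.0, -0.001, -1.0]]
force: [-0.6, -0.8, -0.3]
width: 35.3
grip_force: 0.0
```

Call:
step_arm:
  plan: "150 0 0 -3 0; 150 0 0 -9 0; 100 0 -3 -12 0; 0 0 -8 -14 0; 0 0 -14 -14 0"

```text
time: 15.2
ee_pos: [502.8, 48.5, 206.9]
tcp_rot: [[-0.061, 0.998, 0.005], [0.998, 0.061, -0.0], [-0.0, 0.005, -1.0]]
force: [-0.9, -0.3, 1.8]
width: 84.6
grip_force: 0.0
```

```bash
cat > chk.py <<'E'
from h import *
import sys
for i in range(4): im,d,ci,T=grab('wrist',sys.argv[1])
s=sensors.get_state(); R=np.array(s['tcp_rot']); print('t',s['time'],'tcp',np.round(s['ee_pos'],1),'yaw',np.degrees(np.arctan2(R[1,0],R[0,0])))
P=cloud(d,ci,T)
print('pot tops',blobs(P,box(P,500,720,-100,130,76,110),20)); print('rack',blobs(P,box(P,380,500,-180,60,72,100),20))
im,d,ci,T=grab('top'); P=cloud(d,ci,T); print('TOP pot',blobs(P,box(P,500,720,-100,130,76,110),10)); print('rack',blobs(P,box(P,380,500,-180,60,70,100),10))
E
python3 chk.py w4.png
```

```text
t 15.4 tcp [501.5  48.7 204.5] yaw 93.52090534701038
pot tops [([638.1, 59.9, 85.6], 679), ([609.6, 23.3, 92.7], 569)]
rack [([451.0, -33.1, 79.8], 565), ([453.6, -78.9, 79.8], 440), ([455.4, -120.2, 77.4], 130)]
TOP pot []
rack [([448.0, -38.5, 79.4], 83), ([451.0, -84.7, 79.1], 69), ([453.2, -130.6, 79.3], 48)]
```

Call:
step_arm:
  plan: "0 -4 -2.9 0 0; 0 -8.1 -5.7 3 0; 0 -8.1 -5.7 8 0; 0 -8.1 -5.7 12.5 0; 0 -8.1 -5.7 15 0"

```text
time: 16.08
ee_pos: [450.7, -35.9, 52.2]
tcp_rot: [[-0.061, 0.998, -0.002], [0.998, 0.061, 0.0], [0.001, -0.002, -1.0]]
force: [0.6, -0.4, 0.4]
width: 85.3
grip_force: 0.0
```

Call:
step_arm:
  plan: "0 0 0 0 0; 255 0 0 0 0; 255 0 0 0 0; 255 0 0 0 0; 255 0 0 0 0"

```text
time: 16.7
ee_pos: [451.7, -35.9, 55.6]
tcp_rot: [[-0.061, 0.998, 0.002], [0.998, 0.061, -0.0], [-0.001, 0.002, -1.0]]
force: [-0.1, 0.1, 6.4]
width: 24.9
grip_force: 58.7
```

Call:
step_arm:
  plan: "255 0 0 -5 0; 255 1 1.5 -10 0; 255 3.5 5.6 -11 0; 255 6 9.8 -11 0; 255 7.9 12.8 -11 0"

```text
time: 17.32
ee_pos: [575.1, 52.2, 164.9]
tcp_rot: [[-0.062, 0.998, 0.001], [0.998, 0.062, 0.0], [-0.0, 0.001, -1.0]]
force: [0.4, 0.3, -0.1]
width: 24.7
grip_force: 61.7
```

```bash
python3 one.py 02 611.6 20.4 5;python3 one.py 2 611.6 20.4 5
```

```text
tcp [574.1  52.  163.9]
[611.5  26.7   9. ] -42.7 [[639.8, 65.6], [572.6, 55.0]]
tcp [572.9  50.5 164.2]
[611.3  21.9   6.2] -50.3 [[573.8, 52.0]]
```

Call:
step_arm:
  plan: "255 0 0 1 0; 255 0 0 3 0; 255 0 0 5 0; 255 0 0 6.3 0; 255 0 0 7.2 0"

```text
time: 18.25
ee_pos: [574.0, 51.1, 91.7]
tcp_rot: [[-0.061, 0.998, 0.001], [0.998, 0.061, 0.0], [0.0, 0.001, -1.0]]
force: [2.2, 0.5, 1.4]
width: 24.6
grip_force: 61.9
```

Call:
step_arm:
  plan: "255 0 0 0 0; 255 0 0 0.7 0; 255 0 0 1.4 0; 255 0 0 2 0; 255 0 0 2.5 0"

```text
time: 18.88
ee_pos: [574.0, 51.0, 67.4]
tcp_rot: [[-0.061, 0.998, 0.001], [0.998, 0.061, 0.0], [0.0, 0.001, -1.0]]
force: [2.8, 1.7, 2.0]
width: 25.2
grip_force: 61.8
```

Call:
step_arm:
  plan: "255 0 0 0.3 0; 255 0 0 0.3 0; 150 0 0 0.3 0; 150 0 0 0.3 0; 150 0 0 0.3 0"

```text
time: 19.5
ee_pos: [573.0, 50.9, 64.0]
tcp_rot: [[-0.061, 0.998, -0.001], [0.998, 0.061, -0.0], [0.0, -0.001, -1.0]]
force: [0.2, -0.4, -0.5]
width: 35.5
grip_force: 0.0
```

Call:
step_arm:
  plan: "150 0 0 -3 0; 150 0 0 -9 0; 100 -3 -2 -12 0; 0 -6 -5 -14 0; 0 -8 -8 -14 0"

```text
time: 20.12
ee_pos: [498.9, -35.1, 206.8]
tcp_rot: [[-0.061, 0.998, 0.004], [0.998, 0.061, -0.001], [-0.001, 0.004, -1.0]]
force: [-0.3, 0.0, 0.5]
width: 84.4
grip_force: 0.0
```

```bash
python3 chk.py w5.png
```

```text
t 20.325 tcp [498.5 -34.  204.5] yaw 93.449956500052
pot tops [([637.1, 57.8, 85.7], 849), ([571.4, 50.9, 87.8], 927), ([608.7, 21.3, 93.5], 651)]
rack [([453.7, -79.8, 80.1], 494), ([456.3, -125.3, 79.8], 343)]
TOP pot []
rack [([451.0, -84.3, 79.7], 65)]
```

Call:
step_arm:
  plan: "0 -2.3 -2.4 0 0; 0 -4.5 -4.8 3 0; 0 -4.5 -4.8 8 0; 0 -4.5 -4.8 12.5 0; 0 -4.5 -4.8 15 0"

```text
time: 21.0
ee_pos: [452.2, -80.5, 51.4]
tcp_rot: [[-0.062, 0.998, -0.004], [0.998, 0.062, 0.001], [0.002, -0.004, -1.0]]
force: [0.9, 0.2, 0.6]
width: 85.3
grip_force: 0.0
```

Call:
step_arm:
  plan: "0 0 0 0 0; 255 0 0 0 0; 255 0 0 0 0; 255 0 0 0 0; 255 0 0 0 0"

```text
time: 21.62
ee_pos: [454.3, -81.9, 55.5]
tcp_rot: [[-0.061, 0.998, 0.002], [0.998, 0.061, -0.0], [-0.001, 0.002, -1.0]]
force: [-0.2, 1.4, 5.0]
width: 22.2
grip_force: 58.5
```

Call:
step_arm:
  plan: "255 0 0 -5 0; 255 0.5 1.5 -10 0; 255 2.3 7.4 -11 0; 255 4 13.3 -11 0; 255 5.9 19.3 -11 0"

```text
time: 22.25
ee_pos: [644.2, -10.5, 165.2]
tcp_rot: [[-0.061, 0.998, 0.002], [0.998, 0.061, -0.0], [-0.0, 0.002, -1.0]]
force: [-0.3, -1.2, 0.2]
width: 21.9
grip_force: 61.3
```

```bash
python3 one.py 1 611.6 20.4 5;python3 one.py 1 611.6 20.4 5
```

```text
tcp [643.   -9.7 161.4]
[611.4  21.9   3.6] -60.0 [[647.4, -9.9]]
tcp [641.5 -11.4 164.5]
[609.4  18.6   8.7] -60.0 [[648.2, -9.8]]
```

Call:
step_arm:
  plan: "255 0 0.5 1 0; 255 0 0.5 3 0; 255 0 0.5 5 0; 255 0 0.5 6.3 0; 255 0 0.5 7.2 0"

```text
time: 23.18
ee_pos: [647.5, -10.6, 91.8]
tcp_rot: [[-0.061, 0.998, 0.001], [0.998, 0.061, 0.0], [0.0, 0.001, -1.0]]
force: [1.6, 1.1, 2.2]
width: 22.2
grip_force: 61.4
```

Call:
step_arm:
  plan: "255 0 0 0 0; 255 0 0 0.7 0; 255 0 0 1.4 0; 255 0 0 2 0; 255 0 0 2.5 0"

```text
time: 23.8
ee_pos: [647.5, -10.7, 67.3]
tcp_rot: [[-0.061, 0.998, 0.001], [0.998, 0.061, 0.0], [0.0, 0.001, -1.0]]
force: [3.3, 1.7, 2.1]
width: 22.4
grip_force: 61.3
```

Call:
step_arm:
  plan: "255 0 0 0.3 0; 255 0 0 0.3 0; 150 0 0 0.3 0; 150 0 0 0.3 0; 150 0 0 0.3 0"

```text
time: 24.42
ee_pos: [646.6, -10.9, 64.1]
tcp_rot: [[-0.061, 0.998, -0.001], [0.998, 0.061, -0.0], [-0.0, -0.001, -1.0]]
force: [0.5, 1.0, 0.7]
width: 35.3
grip_force: 0.0
```

Call:
step_arm:
  plan: "150 0 0 -3 0; 150 0 0 -9 0; 100 -2 -4 -12 0; 0 -5 -9 -14 0; 0 -8 -14 -14 0"

```text
time: 25.05
ee_pos: [512.1, -100.3, 206.9]
tcp_rot: [[-0.062, 0.998, 0.004], [0.998, 0.062, -0.002], [-0.002, 0.004, -1.0]]
force: [0.0, -0.6, 0.2]
width: 84.9
grip_force: 0.0
```

```bash
python3 chk.py w6.png
```

```text
t 25.25 tcp [511.7 -99.7 204.6] yaw 93.41039191540703
pot tops [([571.3, 47.2, 87.3], 991), ([637.2, 53.1, 85.3], 823), ([608.4, 19.5, 93.6], 817), ([644.1, -10.6, 87.4], 865)]
rack [([456.5, -126.1, 80.1], 373)]
TOP pot [([643.8, -13.8, 86.8], 67), ([637.5, 54.3, 84.6], 76), ([607.6, 17.2, 93.7], 52), ([570.2, 47.9, 86.6], 84)]
rack []
```

Call:
step_arm:
  plan: "0 -1.2 -2.9 0 0; 0 -2.4 -5.7 3 0; 0 -2.4 -5.7 8 0; 0 -2.4 -5.7 12.5 0; 0 -2.4 -5.7 15 0"

```text
time: 25.92
ee_pos: [456.4, -125.4, 51.7]
tcp_rot: [[-0.063, 0.998, -0.003], [0.998, 0.063, 0.001], [0.002, -0.003, -1.0]]
force: [-0.1, 0.5, 0.2]
width: 85.2
grip_force: 0.0
```

Call:
step_arm:
  plan: "0 0 0 0 0; 255 0 0 0 0; 255 0 0 0 0; 255 0 0 0 0; 255 0 0 0 0"

```text
time: 26.55
ee_pos: [457.4, -126.9, 55.3]
tcp_rot: [[-0.061, 0.998, 0.001], [0.998, 0.061, -0.001], [-0.001, 0.001, -1.0]]
force: [-1.2, 1.5, 3.5]
width: 17.9
grip_force: 58.4
```

Call:
step_arm:
  plan: "255 0 0 -5 0; 255 1.2 1.5 -10 0; 255 4.5 5.7 -11 0; 255 7.7 9.9 -11 0; 255 10.2 12.9 -11 0"

```text
time: 27.18
ee_pos: [580.9, -15.5, 165.0]
tcp_rot: [[-0.062, 0.998, 0.001], [0.998, 0.062, -0.0], [-0.0, 0.001, -1.0]]
force: [0.6, -0.4, -0.3]
width: 18.2
grip_force: 60.5
```

```bash
python3 one.py 3 611.6 20.4 5;python3 lp.py 611.5 20.2 5 w7.png | head -1
```

```text
tcp [580.  -15.6 164.2]
[611.8  18.2   2. ] -53.4 [[579.0, -16.9]]
t 27.525 tcp [578.7 -17.6 164.3] yaw 93.4747041931958 w 17.663393130782374 Fz 0.18183958049791304
```

View pics/w7.png

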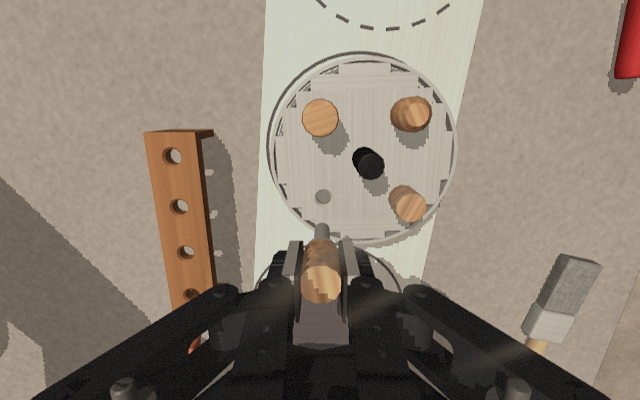

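Three bobs are seated and the fourth is held over hole 3 (hole at about (323,197)).

Call:
step_arm:
  plan: "255 0 0.05 1 0; 255 0 0.05 3 0; 255 0 0.05 5 0; 255 0 0.05 6.3 0; 255 0 0.05 7.2 0"

```text
time: 28.2
ee_pos: [579.6, -16.6, 91.1]
tcp_rot: [[-0.061, 0.998, -0.001], [0.998, 0.061, 0.0], [0.0, -0.001, -1.0]]
force: [0.1, 0.8, 0.4]
width: 18.2
grip_force: 60.6
```

Call:
step_arm:
  plan: "255 0 0 0 0; 255 0 0 0.7 0; 255 0 0 1.4 0; 255 0 0 2 0; 255 0 0 2.5 0"

```text
time: 28.82
ee_pos: [580.0, -16.8, 67.1]
tcp_rot: [[-0.061, 0.998, 0.0], [0.998, 0.061, 0.0], [0.0, 0.0, -1.0]]
force: [1.3, 2.6, 0.0]
width: 18.0
grip_force: 60.6
```

Call:
step_arm:
  plan: "255 0 0 0.2 0; 255 0 0 0.2 0; 150 0 0 0.2 0; 150 0 0 0.2 0; 150 0 0 0.2 0"

```text
time: 29.45
ee_pos: [579.7, -17.1, 65.3]
tcp_rot: [[-0.061, 0.998, -0.0], [0.998, 0.061, -0.0], [-0.0, -0.0, -1.0]]
force: [0.6, -0.2, -0.2]
width: 35.3
grip_force: 0.0
```

Call:
step_arm:
  plan: "150 0 0 -3 0; 150 0 0 -9 0; 100 -2 1 -13 0; 100 -4 3 -16 0; 100 -4 3 -16 0"

```text
time: 30.08
ee_pos: [614.6, -56.6, 229.0]
tcp_rot: [[-0.06, 0.998, 0.006], [0.998, 0.06, -0.002], [-0.002, 0.006, -1.0]]
force: [0.2, 1.3, -0.5]
width: 51.5
grip_force: 0.0
```

```bash
python3 chk.py w8.png
python3 - <<'E'
from h import *
im,d,ci,T=grab('wrist'); f=sampler(im,ci,T,6); print('load',fit_ring(f,(611,20))); print('dry',fit_ring(f,(594,-171)))
E
```

```text
t 30.275 tcp [610.9 -54.4 223.4] yaw 93.53424213222198
pot tops [([639.8, 56.9, 86.2], 741), ([573.7, 50.5, 88.1], 827), ([611.0, 20.6, 96.7], 420), ([645.9, -9.9, 88.3], 549), ([580.0, -16.5, 88.3], 383)]
rack []
TOP pot [([643.7, -13.7, 86.9], 68), ([607.7, 17.2, 93.0], 54), ([569.3, 44.9, 86.5], 62), ([576.8, -20.7, 87.3], 48)]
rack []
load (array([612.2823572 ,  19.27574317]), np.float64(-11.415276527404785))
dry (array([ 594.98990389, -169.57546854]), np.float64(-21.123409271240234))
```

View pics/w8.png

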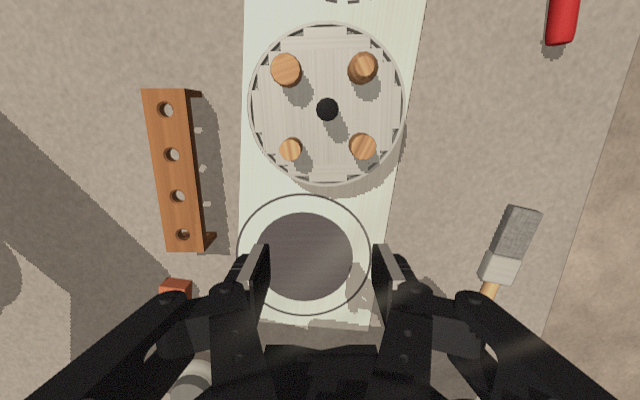

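All four bobs stand in the cover (tops at about (286,69), (362,67), (290,149), (363,147); knob at (327,109)), and the rack is empty. Next I'll grip the knob.

Call:
step_arm:
  plan: "160 3.8 0.2 0 0; 160 7.5 0.35 2 0; 160 7.5 0.35 6 0; 160 7.5 0.35 9 0; 160 7.5 0.35 10 0"

```text
time: 31.0
ee_pos: [608.7, 20.7, 122.0]
tcp_rot: [[-0.062, 0.998, -0.005], [0.998, 0.062, 0.0], [0.001, -0.005, -1.0]]
force: [0.4, -0.5, 0.5]
width: 32.2
grip_force: 0.0
```

Call:
step_arm:
  plan: "160 0 0 0 0; 160 0 0 2 0; 160 0 0 4 0; 160 0 0 5.5 0; 160 0 0 5.6 0"

```text
time: 31.62
ee_pos: [609.5, 20.1, 67.0]
tcp_rot: [[-0.061, 0.998, -0.004], [0.998, 0.061, 0.0], [0.0, -0.004, -1.0]]
force: [-0.5, -0.1, 0.3]
width: 32.1
grip_force: 0.0
```

Call:
step_arm:
  plan: "255 0 0 0 0; 255 0 0 0 0; 255 0 0 0 0; 255 0 0 0 0; 255 0 0 0 0"

```text
time: 32.25
ee_pos: [610.7, 20.1, 69.0]
tcp_rot: [[-0.061, 0.998, -0.001], [0.998, 0.061, 0.0], [0.0, -0.001, -1.0]]
force: [0.3, -0.1, -8.2]
width: 18.6
grip_force: 58.8
```

Call:
step_arm:
  plan: "255 -1 -0.15 0.15 0; 255 -3 -0.45 0.15 0; 255 -5.2 -0.8 0.15 0; 255 -7.4 -1.1 0.15 0; 255 -9.6 -1.4 0.15 0"

```text
time: 32.88
ee_pos: [603.6, -77.1, 68.9]
tcp_rot: [[-0.061, 0.998, 0.002], [0.998, 0.061, 0.001], [0.001, 0.002, -1.0]]
force: [0.2, 6.3, -0.6]
width: 18.0
grip_force: 59.7
```

Call:
step_arm:
  plan: "255 -2.2 -0.35 0 0; 255 -4.4 -0.7 0 0; 255 -6.6 -1 0 0; 255 -8.4 -1.3 0 0; 255 -9.3 -1.4 0 0"

```text
time: 33.5
ee_pos: [595.2, -171.0, 68.9]
tcp_rot: [[-0.06, 0.998, 0.002], [0.998, 0.06, 0.001], [0.001, 0.002, -1.0]]
force: [0.8, 7.8, 2.2]
width: 18.4
grip_force: 60.0
```

Call:
step_arm:
  plan: "255 0 0 0 0; 255 0 0 0 0; 160 0 0 0 0; 160 0 0 0 0; 160 0 0 0 0"

```text
time: 34.12
ee_pos: [594.8, -169.9, 67.7]
tcp_rot: [[-0.062, 0.998, -0.0], [0.998, 0.062, 0.0], [0.0, -0.0, -1.0]]
force: [-0.3, 1.0, 0.1]
width: 32.0
grip_force: 0.0
```

Call:
step_arm:
  plan: "160 0 0 -3 0; 160 0 0 -8 0; 160 0 0 -14 0; 160 -3 0 -18 0; 160 -6 0 -20 0"

```text
time: 34.75
ee_pos: [599.7, -230.7, 271.9]
tcp_rot: [[-0.063, 0.998, 0.005], [0.998, 0.063, -0.002], [-0.002, 0.004, -1.0]]
force: [0.6, -0.5, 0.1]
width: 31.9
grip_force: 0.0
```

```bash
cat > fin.py <<'E'
from h import *
import sys
for cam in ['wrist','top']:
    for i in range(4): im,d,ci,T=grab(cam,sys.argv[1] if cam=='wrist' else 'x'+sys.argv[1])
    s=sensors.get_state(); P=cloud(d,ci,T); print(cam,'tcp',np.round(s['ee_pos'],1),s['time'])
    print('tops',blobs(P,box(P,500,720,-270,-60,76,110),10)); print('dry',fit_ring(sampler(im,ci,T,6),(594,-171)))
    print('lever',blobs(P,box(P,380,540,260,400,70,115),10))
E
python3 fin.py w9.png
```

```text
wrist tcp [ 598.5 -230.3  267.7] 34.95
tops [([623.3, -134.6, 86.2], 512), ([557.0, -140.9, 88.1], 575), ([594.2, -171.3, 96.6], 300), ([629.1, -201.7, 88.4], 397), ([563.0, -208.3, 88.2], 288)]
dry (array([ 592.77904524, -168.19630327]), np.float64(-18.295177459716797))
lever []
top tcp [ 598.  -229.   266.3] 35.15
tops [([620.8, -136.7, 84.8], 75), ([592.0, -171.1, 93.6], 39), ([553.4, -142.7, 86.9], 84)]
dry (array([ 592.58017259, -171.89950471]), np.float64(-6.914334297180176))
lever [([429.9, 317.8, 98.7], 95)]
```

View pics/w9.png

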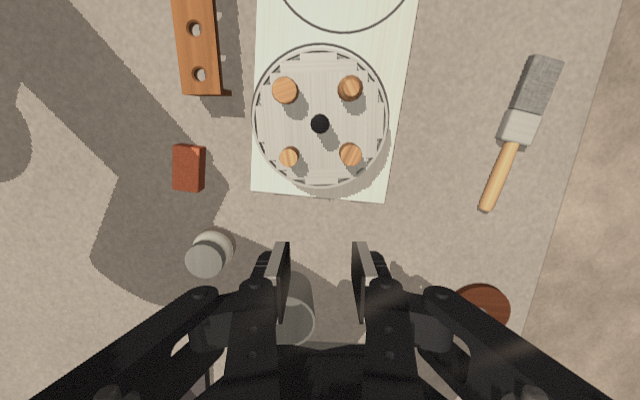

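The pot is centred in the drying ring with all four bobs seated. Now the lever.

Call:
step_arm:
  plan: "255 5.5 -1.3 0 0; 255 11 -2.6 0 0; 255 16.5 -3.9 0 0; 255 22 -5.2 0 0; 255 27.5 -6.6 0 0"

```text
time: 35.78
ee_pos: [514.3, 42.5, 267.1]
tcp_rot: [[-0.062, 0.998, -0.001], [0.998, 0.062, 0.0], [0.0, -0.001, -1.0]]
force: [0.7, 0.3, -0.3]
width: -0.3
grip_force: 0.0
```

Call:
step_arm:
  plan: "255 5.5 -1.3 0 0; 255 11 -2.6 0 0; 255 16.5 -3.9 0 0; 255 21.2 -5.2 0 0; 255 21.2 -5.2 0 0"

```text
time: 36.4
ee_pos: [448.6, 251.9, 267.1]
tcp_rot: [[-0.067, 0.998, -0.001], [0.998, 0.067, 0.0], [0.0, -0.001, -1.0]]
force: [-0.3, -0.4, -0.9]
width: 0.0
grip_force: 0.0
```

Run:
```python
from h import *
for i in range(3): im,d,ci,T=grab('wrist','w10.png')
s=sensors.get_state(); P=cloud(d,ci,T); print('tcp',np.round(s['ee_pos'],1))
print('ball',blobs(P,box(P,380,540,260,400,78,115),10))
m=box(P,400,540,260,400,20,28); print(blobs(P,m,30)); 
q=P[m][:,:2].astype(np.float32); print(cv2.minAreaRect(q))
im,d,ci,T=grab('top'); P=cloud(d,ci,T); m=box(P,400,540,260,400,20,28); print('top rect',cv2.minAreaRect(P[m][:,:2].astype(np.float32)))
```

```text
tcp [450.5 248.4 267.3]
ball [([431.5, 323.6, 101.7], 552)]
[([472.2, 332.3, 25.7], 1662)]
((450.6998596191406, 319.36572265625), (122.62665557861328, 70.10171508789062), 33.70769500732422)
top rect ((468.4571533203125, 317.3294982910156), (69.72928619384766, 33.525543212890625), 6.643344402313232)
```

View pics/w10.png

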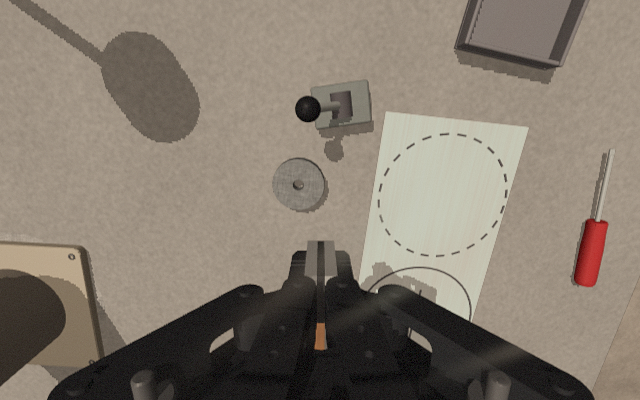

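The lever ball is at (308,109) left of its block (342,104), so it's off. I'll come down on its −x side with closed fingers.

Call:
step_arm:
  plan: "255 3.7 -2.8 0 0; 255 7.4 -5.5 3 0; 255 7.4 -5.5 9 0; 255 7.4 -5.5 14.5 0; 255 7.4 -5.5 18.5 0"

```text
time: 37.22
ee_pos: [390.8, 317.4, 80.1]
tcp_rot: [[-0.06, 0.998, -0.002], [0.998, 0.06, -0.001], [-0.001, -0.002, -1.0]]
force: [0.3, -0.2, 0.2]
width: 0.0
grip_force: 0.0
```

Call:
step_arm:
  plan: "255 0 0 0 0; 255 0.05 1.2 0 0; 255 0.2 3 0 0; 255 0.35 5 0 0; 255 0.5 7 0 0"

```text
time: 37.85
ee_pos: [464.3, 329.5, 86.4]
tcp_rot: [[-0.061, 0.998, 0.005], [0.998, 0.061, 0.003], [0.003, 0.005, -1.0]]
force: [-1.1, 0.3, -0.3]
width: -0.2
grip_force: 0.6
```

```bash
cat > lev.py <<'E'
from h import *
for i in range(2): im,d,ci,T=grab('top')
P=cloud(d,ci,T); s=sensors.get_state(); print(np.round(s['ee_pos'],1),np.round(s['force'],1))
g=im.mean(2); m=box(P,400,560,290,370,70,118)&(g<60); print(blobs(P,m,8)); print([ (np.round(q['at']).tolist(),q['score'],np.round(P[int(q['at'][0]),int(q['at'][1])]).tolist()) for q in viewer.spot_in('lever_tip','top')])
E
python3 lev.py
```

```text
[465.2 329.4  86.3] [ 0.  -0.2  1.4]
[([476.7, 321.1, 104.4], 50)]
[([222.0, 180.0], 0.4, [484.0, 326.0, 78.0])]
```

Call:
step_arm:
  plan: "255 0.05 0.7 0.3 0; 255 0.1 1.4 0.4 0; 255 0.15 2 0.5 0; 255 0.15 2.4 0.5 0; 255 0.15 2.4 0.5 0"

```text
time: 38.62
ee_pos: [481.9, 331.3, 77.2]
tcp_rot: [[-0.062, 0.998, -0.006], [0.998, 0.062, -0.001], [-0.001, -0.007, -1.0]]
force: [-15.0, -1.5, 7.9]
width: -0.2
grip_force: 7.7
```

```bash
python3 lev.py
```

```text
[481.9 331.3  77.2] [-14.8  -1.7   7.7]
[([484.4, 321.4, 100.8], 49)]
[]
```

Call:
step_arm:
  plan: "255 0 -2 0 0; 255 0 -5 0 0; 255 0 -7 -5 0; 255 -3 -8 -11 0; 255 -8 -8 -16 0"

```text
time: 39.4
ee_pos: [409.1, 256.0, 230.7]
tcp_rot: [[-0.064, 0.998, 0.002], [0.998, 0.064, 0.001], [0.001, 0.002, -1.0]]
force: [1.2, -1.1, -0.3]
width: 0.2
grip_force: 0.0
```

```bash
python3 lev.py; python3 fin.py w11.png
python3 - <<'E'
import cv2
a=cv2.imread('pics/xw11.png')[120:290,140:500]; cv2.imwrite('pics/top1c.png',cv2.resize(a,(792,374),interpolation=cv2.INTER_CUBIC))
E
```

```text
[412.6 254.5 235.1] [0.2 0.4 1.3]
[([504.5, 332.3, 101.8], 54)]
[([211.0, 174.0], 0.61, [510.0, 331.0, 105.0])]
wrist tcp [408.7 255.9 226.7] 39.75
tops []
dry (array([ 588.17783449, -170.91717176]), np.float64(-0.9482097625732422))
lever [([501.8, 338.3, 98.0], 894)]
top tcp [408.8 256.  227. ] 39.95
tops [([626.6, -204.5, 87.3], 66), ([620.7, -136.8, 84.8], 76), ([591.0, -173.2, 92.9], 54), ([559.4, -211.6, 87.2], 49), ([553.4, -143.2, 87.2], 84)]
dry (array([ 592.58698  , -171.7576441]), np.float64(-8.111468315124512))
lever [([503.5, 332.6, 99.1], 89)]
```

View pics/top1c.png

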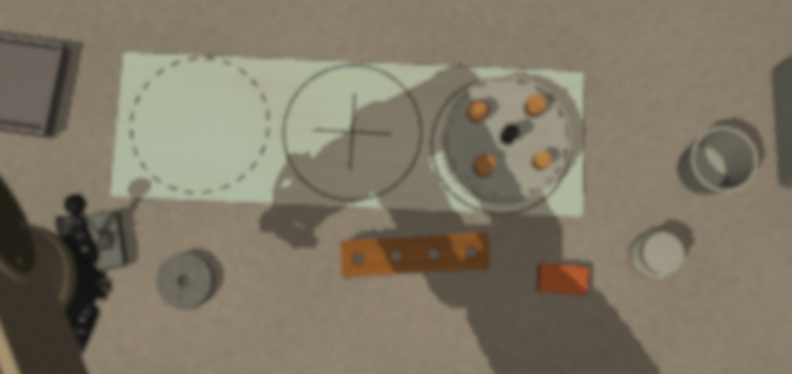

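The lever ball has moved about 75 mm, which is full travel. The pot is centred in the drying ring with 4 bobs seated and nothing else moved, so I'm handing in.

```bash
python3 -c "
from bench import manip; print(manip.sign_off())"
```

```text
the job is handed in; nothing more can be done
None
```

The job is handed in: the pot stands in the drying ring, centred to about 2 mm by the cameras, with all four bobs seated, and the heater lever was pushed over to its stop. The sign-off gave no verdict.

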